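Hold the ear curette level over the registered inspection mirror

TASK

First slide the coral compact mirror, without lifting it off the shelf, squarely into the blue corner stop so that two of its edges lie flush against both bars. Then draw the ear curette out of its angled stand, turn it level and finish still holding it in the gripper, motionless, with its looped tip about 10 cm above the middle of the mirror so that its underside can be inspected. Leave the mirror seated in its corner and the other things on the shelf where they are.

Things in the scene. Friction and masses are not known exactly. Their poses are not given: they have to be found in the camera images.
- mirror: Coral plastic compact mirror lying flat, 70 x 70 mm square and 15 mm thick, mirror face up (a bright disc of 60 mm), about 100 g; loose, slides on the tiles. Origin: centre of its underside; x and y along its edges, z up.
- mirror_face (a point): Centre of the mirror's upper face, 16 mm above the centre of its underside.
- stop: Blue corner stop fixed to the shelf: two bars 12 mm wide and high forming an inside corner. Origin: the inside corner at shelf level. The far bar's inner face is the plane x = 0 (from y = -100 to +12 mm), the left bar's inner face the plane y = 0 (from x = -100 to 0 mm). The mirror starts on the -x, -y side, so it is pushed towards +x and +y of this frame.
- seat (a point): Where mirror_face lies when the mirror is fully home in the corner: 35 mm before each bar (-35, -35, 16 mm in the stop's frame); its axes are those of stop.
- curette: Stainless ear curette, 162 mm long, about 40 g: hexagonal handle 10 mm across flats, 112 mm long, then a 3 mm shank with a 7 mm loop at the tip. x runs along it towards the tip. Origin: on the axis, about the middle of what shows outside the stand, a good place to grip; handle from x = -24 (free end) to +88 mm, tip at x = +138 mm. Two flats face +y and -y. Balance point near x = +45 mm.
- curette_tip (a point): The end of the curette's looped tip, 138 mm from curette along its x axis.
- stand: Teal stand fixed to the shelf, base 120 x 64 mm, with a tube 22 mm wide sloping at 45 degrees: open mouth up and towards -x of the stand (roughly towards the robot), closed end down, towards +x. Origin: under its middle, at shelf level. The curette stands in it tip down with 2 mm of play; its origin is then at (-60, 0, 120) mm, its x axis along (0.707, 0, -0.707) of the stand.
- stand_mouth (a point): Centre of the tube's mouth, 38 mm along the curette from curette's starting place. The bore is 100 mm deep, so the curette must be drawn 100 mm out along its own axis (up and towards -x of the stand) before it is free.
- amplifier: Navy plastic pocket amplifier, 60 x 95 x 22 mm, lying flat; origin at the centre of its underside. To be left alone.
- amber_bottle: Squat amber glass bottle, 60 mm across and 75 mm high, standing; origin at the centre of its underside. To be left alone.
- aid_case: Round grey plastic case, 72 mm across and 28 mm high; origin at the centre of its underside. To be left alone.
- brush: Small cleaning brush 130 mm long lying flat; origin at its underside, x along it. To be left alone.
Things that resemble listed ones, but are neither listed nor needed, are in the scene too. Several things have the shape of the stop; the one meant has the colours described above.

How it is judged (in metres and radians):
On the way, in this order (a step that is already met when the one before it is completed fails the run):
1. the mirror lies flush in the corner stop, the curette still in its stand (x of mirror_face in the frame of seat between -0.003 and 0.003 m and y of mirror_face in the frame of seat between -0.003 and 0.003 m and (angle between the x axis of mirror and the x axis of stop, either way round below 0.06 rad or angle between the x axis of mirror and the y axis of stop, either way round below 0.06 rad) and height (world z) of mirror_face below 0.02 m and angle between mirror's own z axis and vertical below 0.06 rad and distance between curette_tip and stand_mouth above 0.08 m), for 0.2 s.
2. the curette is drawn free of its stand and held by the fingers (contact force between the fingers and curette above 1 N and contact force between curette and stand below 0.05 N and z of curette_tip in the frame of stand_mouth above 0 m and height (world z) of curette above 0.09 m), for 0.1 s.
At the end, for the whole second after the job is handed in: Mirror home in the corner (3 mm each way, square within 0.06 rad, flat). Curette held by the fingers (over 1 N), touching nothing else, still, level within 12 degrees, its tip within 30 mm sideways of the mirror's centre and 60 to 140 mm above its face; the bystanders left alone (x of mirror_face in the frame of seat between -0.003 and 0.003 m and y of mirror_face in the frame of seat between -0.003 and 0.003 m and (angle between the x axis of mirror and the x axis of stop, either way round below 0.06 rad or angle between the x axis of mirror and the y axis of stop, either way round below 0.06 rad) and height (world z) of mirror_face below 0.02 m and angle between mirror's own z axis and vertical below 0.06 rad and contact force between the fingers and curette above 1 N and contact force between curette and stand below 0.05 N and contact force between curette and mirror below 0.05 N and contact force between curette and stop below 0.05 N and contact force between curette and amplifier below 0.05 N and contact force between curette and amber_bottle below 0.05 N and contact force between curette and aid_case below 0.05 N and contact force between curette and brush below 0.05 N and horizontal distance between curette_tip and mirror_face below 0.03 m and height (world z) of curette_tip between 0.076 and 0.156 m and angle between curette's own x axis and vertical between 1.36 and 1.78 rad and linear speed of curette below 0.02 m/s and angular speed of curette below 0.15 rad/s); the arm keeps its last pose, push and grip.
It fails at once if a bystander was moved more than 20 mm (distance of any of amplifier, amber_bottle, aid_case, brush from where it was at the start of the episode above 0.02 m).
It fails at once if the mirror was lifted off the shelf or tipped (height (world z) of mirror above 0.012 m or angle between mirror's own z axis and vertical above 0.35 rad).
It also fails if it takes over 67 s, if anything falls off the work surface, if the arm or the gripper's body presses on something with over 40 N, if the wrist force passes 120 N, or if a joint passes its speed limit or range.

ROBOT

A 6-joint arm with a two-finger parallel gripper is mounted at the origin on the work surface. World frame = base frame: x ahead of the robot, y to its left, z up, the work surface at z = 0. Lengths are in mm, angles in degrees, forces in N, time in s.
With the tool pointing down it reaches from about 350 to 875 mm from the base axis. Payload 4.2 kg.
Tool frame: the origin (TCP) lies between the finger pads; the fingertips stand 25 mm ahead of it and the grasp point (between the pads) lies 6 mm ahead of it; z points along the fingers, y is the line along which they close (so a half turn about z gives the same grasp; the last joint's range is limited). The gripper opens to 87 mm and grips with 3 to 60 N. Pads are 19 mm wide; open, the fingers measure 117 mm over their backs; the gripper's body (75 mm by 190 mm) begins 51 mm behind the grasp point.
Start: joints at [-55.772, 22.042, 0.453, 0, -68.411, -14.817], TCP at [207.737, -589.444, 247.55] pointing down, gripper open.
Joint ranges: [-179.83, 179.83], [-69.29, 118.12], [-61.27, 80.66], [-181.25, 117.63], [-171.15, -9.14], [-177.46, 177.46]. Speed limits (degrees/s): [159.86, 159.86, 180, 180, 180, 180].

INTERFACE

Orientations are given as [roll, pitch, yaw] about the fixed x, y, z axes, in that order (R = Rz(yaw) Ry(pitch) Rx(roll)).
In Python, from cell import status, viewer, order gives the robot as it stands. The module is installed in compiled form; this text tells all that it offers.
- The arm moves only by the tool send_rows, never from a script. Its arguments are lists of equal length, an entry for each row: "travel": the shift along the world's x, y, z in units of 40 mm (1.0 is 40 mm), a list of three; "turn": the turn about the world's z in units of 6 degrees (1.0 is 6 degrees). A call has exactly 10 rows; each row shifts and turns the commanded pose from where the row before left it; what a row does not reach is not made up. A row lasts 1/12 s, in which the tool goes at most 41.7 mm and 7.16 degrees, less where a joint would pass 70% of its speed; a pose out of reach is approached as far as the arm can. A call is refused whole if a number of a shift passes 1 or a number of a turn 1, either way. A call with a gripper value outside its range is refused whole. "claw" is the finger opening in mm, from 0 to 87, set as the call begins (left out, the last holds). The fingers move at their own pace and stop on an object; "grip_force" is the grip in N (left out, the last holds). Time passes only in rows, so rows that do not move let the fingers close, or fill a call up. It gives the time, the measured TCP pose, the force, the opening and the grip force at its end, in the units of the state.
- status.get_obs(): the state, without advancing time (a new reading comes with each control period).
- viewer.capture(name): name is "scene" or "top" or "wrist"; returns the picture (420x560x3 uint8, red, green, blue); there is no depth.
- viewer.get_calibration(name): a dict with "mtx" (3x3 intrinsics, pixels), "position" and "orientation" of the camera in the world; the wrist camera has in their place "hand_eye" (4x4, takes a point from camera to tool coordinates, whose origin is the TCP and whose axes are the flange's). Camera axes: x right, y down, z forward; pixel columns grow to the right and rows downward; lengths in mm; the calibration is good to about 2 mm. The wrist camera is an equidistant fisheye: a pixel r from the principal point sees the ray r / f radians off the axis. A picture is of the moment at which its call begins: read the wrist's pose just before it. get_calibration takes no time and is no camera call.
- order.sign_off(): hands the job in; it is judged then, once.
Trained networks look in the newest picture that a camera, given by its name, has taken for a name from the list of things; names that differ only in an ending like _2 or _b are one class to them, and where a whole thing is asked for, a point or a joint stands for the part that bears it (a point fixed in the world has none). Each returns a list of dicts, best first, with "score" (0 to 1); they miss things now and then, are a little off and sometimes report something else, mostly with a low value. They report only what shows in the picture. A call takes as long as a camera call. They do not tell look-alikes from the thing itself.
- viewer.look_for(camera, target): "box" ([left, top, right, bottom] in pixels, round what is visible of it).
- viewer.regions_of(camera, target): "mask" (420x560 bool, what is visible of it) and "box" ([left, top, right, bottom] in pixels, round what is visible of it).
- viewer.landmark_of(camera, target): "pixel" ([column, row] in pixels: a listed point, or the origin of a listed thing).
The state is a dict: "time_s": time; "joints": joint angles; "joint_vel": joint speeds; "effort": joint torques, N m; "ee_pos": TCP position; "eef_rot": TCP orientation; "wrist_force": force on the tool from outside, world axes, zero at the start; "torque": the same for the moment, N m; "width": finger opening in mm; "gripper_force": force on a finger pad.
Only numpy, scipy, OpenCV 4.12 (cv2) and the standard library are available. Lean on these libraries where they do the work, as an engineer would, in place of code of your own. Each camera call takes 0.05 s, during which the arm holds its last target. There are 200 camera calls.

## Working session

There is one attempt and no reset: what is moved stays moved. The work goes in short steps, Python scripts to look and compute and a tool call to move; the robot and the scene stay as the last step left them, time stands still between calls to the robot, and variables do not carry over. Pictures are saved under pics/ and viewed, at most 10 in all, crops included, and the job is handed in when it is done.

Besides the shell and the picture viewer there is one more tool, called after ">>>" as name(argument=value, ...) on one line, values as JSON. send_rows: Moves the arm, as the interface text tells. Its arguments: {"type":"object","properties":{"travel":{"type":"array","items":{"type":"array","items":{"type":"number"}}},"turn":{"type":"array","items":{"type":"number"}},"claw":{"type":"number"},"grip_force":{"type":"number"}},"required":["travel","turn"]}

```bash
mkdir -p pics
cat > h.py <<'E'
import numpy as np, cv2
from cell import status, viewer, order
from scipy.spatial.transform import Rotation as Ro
np.set_printoptions(precision=1,suppress=True)
def cam(n):
    c=viewer.get_calibration(n); K=np.array(c["mtx"],float)
    if "hand_eye" in c:
        o=status.get_obs(); T=np.eye(4); T[:3,:3]=Ro.from_euler('xyz',o["eef_rot"],degrees=True).as_matrix(); T[:3,3]=o["ee_pos"]
        M=T@np.array(c["hand_eye"]); return K,M[:3,3],M[:3,:3],True
    q=np.array(c["orientation"],float)
    R=q if q.shape==(3,3) else (Ro.from_euler('xyz',q,degrees=True) if q.size==3 else Ro.from_quat(q)).as_matrix()
    return K,np.array(c["position"],float),R,False
def ray(C,px):
    K,p,R,f=C; x=(px[0]-K[0,2])/K[0,0]; y=(px[1]-K[1,2])/K[1,1]
    if f:
        r=np.hypot(x,y); s=np.sin(r)/max(r,1e-9); d=np.array([x*s,y*s,np.cos(r)])
    else: d=np.array([x,y,1.])
    return p,R@d
def onz(C,px,z):
    p,d=ray(C,px); return p+d*(z-p[2])/d[2]
def proj(C,P):
    K,p,R,f=C; v=R.T@(np.asarray(P,float)-p); 
    if f:
        h=np.hypot(v[0],v[1]); t=np.arctan2(h,v[2]); x,y=v[0]/h*t,v[1]/h*t
    else: x,y=v[0]/v[2],v[1]/v[2]
    return np.array([K[0,0]*x+K[0,2],K[1,1]*y+K[1,2]])
def save(n,im): cv2.imwrite("pics/"+n,im[...,::-1])
E
python3 - <<'E'
from h import *
for n in("scene","top"):
    c=viewer.get_calibration(n); print(n,c["position"],c["orientation"])
    im=viewer.capture(n); save(n+"0.png",im); C=cam(n)
    for t,z in(("mirror",7),("mirror_face",16),("stop",0),("seat",16),("curette",120),("curette_tip",20),("stand",0),("stand_mouth",93),("amplifier",11),("amber_bottle",37),("aid_case",14),("brush",5)):
        for r in viewer.landmark_of(n,t)[:4]: print(t,round(r["score"],2),np.array(r["pixel"]),onz(C,r["pixel"],z)[:2])
print(status.get_obs())
E
```

```text
scene [1220.1 -289.   981. ] [-141.2   -0.5   66. ]
mirror 0.62 [311.2 205. ] [546.3 153.2]
mirror_face 0.78 [312.7 199.5] [533.6 164.6]
stop 0.73 [337.2 220.4] [632.2 203.8]
stop 0.65 [304.4 256.7] [711.3  45.1]
stop 0.47 [347.  170.3] [449.7 349.2]
seat 0.66 [336.9 161. ] [407.  329.5]
seat 0.56 [287.3 251.1] [681.8   1.7]
curette 0.59 [210.8 229.7] [ 591.6 -194.1]
curette_tip 0.74 [311.7 206.7] [562.3 145.5]
curette_tip 0.27 [220.7 242.4] [ 575.4 -170.4]
stand 0.89 [227.3 268.8] [ 657.4 -180.3]
stand_mouth 0.61 [219.2 242.9] [ 624.3 -183.7]
amplifier 0.88 [ 99.4 234.5] [ 391.9 -501.7]
amber_bottle 0.57 [400.7 191.2] [633.4 438.9]
aid_case 0.98 [130.2 297.5] [ 643.  -454.3]
brush 0.74 [380. 150.] [411.1 515.1]
top [ 421.8  -15.1 1266.9] [-174.2    0.1  -91.6]
mirror 0.76 [229.1 217.2] [540.8 164.9]
mirror 0.56 [422.5 188.3] [ 615.4 -449.6]
mirror_face 0.68 [443.2 261.6] [ 383.3 -496.2]
mirror_face 0.67 [233.9 217.1] [539.8 148.6]
stop 0.83 [267.3 165.4] [704.9  41. ]
stop 0.81 [214.8 189.7] [630.8 210.3]
stop 0.74 [164.8 246.1] [455.8 369.5]
stop 0.44 [442.5 260.3] [ 386.9 -500.4]

[... 212 characters left out ...]
5 [340.3 179.3] [ 653.  -191.3]
stand 0.53 [137.6 199.9] [605.  456.5]
stand_mouth 0.74 [340.2 181.2] [ 630.3 -177.8]
amplifier 0.96 [440.7 262.8] [ 379.7 -490.1]
amber_bottle 0.91 [135.3 198.8] [603.3 449.9]
aid_case 0.81 [421.2 186.4] [ 620.4 -443.5]
brush 0.76 [118.5 266.7] [395.7 512.3]
{'time_s': 1.3, 'joints': array([-55.8,  22. ,   0.5,   0. , -68.4, -14.8]), 'joint_vel': array([ 0.1, -0.1, -0. ,  0.1,  0. ,  0. ]), 'effort': array([ -0. , -39. ,  18.8,   4.2,   0. ,  -0. ]), 'ee_pos': array([ 207.7, -589.4,  247.6]), 'eef_rot': array([-180. ,   -0. , -160.6]), 'wrist_force': array([-0.3,  0.8,  0.1]), 'torque': array([ 0.,  0., -0.]), 'gripper_force': 0.0, 'width': 86.91942295893364}
```

View pics/top0.png

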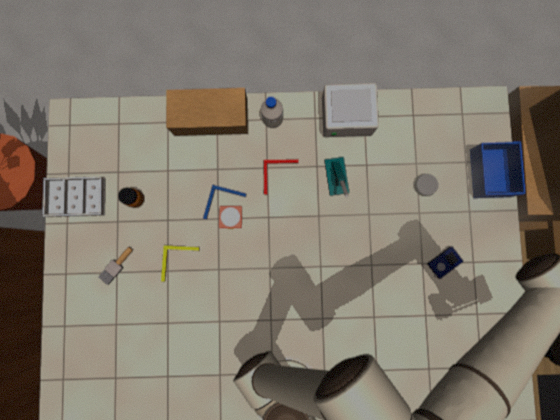

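View pics/scene0.png

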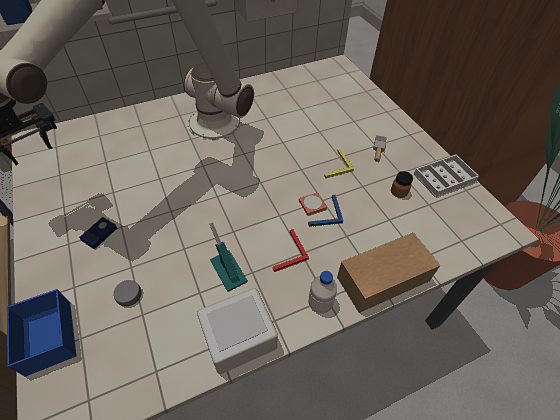

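Look-alikes (top picture): the corner stops are red (267,163), yellow (166,247) and blue (214,188). Blue is the one I want. There is only one coral mirror (230,217) and one teal stand with a curette (338,176). The grey round case at (426,185) is not the mirror. I'll move over the mirror next and take the close crop there.

>>> send_rows(travel=[[0.36, 0.88, 0], [0.36, 0.88, 0], [0.36, 0.88, 0], [0.36, 0.88, 0], [0.36, 0.88, 0], [0.36, 0.88, 0], [0.36, 0.88, 0], [0.36, 0.88, 0], [0.36, 0.88, 0], [0.36, 0.88, 0]], turn=[0.7, 0.7, 0.7, 0.7, 0.7, 0.7, 0.7, 0.7, 0.7, 0.7])

```text
time_s: 2.13
ee_pos: [352.0, -235.8, 248.0]
eef_rot: [-179.9, 0.0, -118.4]
wrist_force: [1.4, -0.1, 1.6]
width: 86.7
gripper_force: 0.0
```

>>> send_rows(travel=[[0.36, 0.88, 0], [0.36, 0.88, 0], [0.36, 0.88, 0], [0.36, 0.88, 0], [0.36, 0.88, 0], [0.36, 0.88, 0], [0.36, 0.88, 0], [0.36, 0.88, 0], [0.36, 0.88, 0], [0, 0, 0]], turn=[0.3, 0.3, 0.3, 0.3, 0.3, 0, 0, 0, 0, 0])

```text
time_s: 2.97
ee_pos: [484.0, 84.2, 247.6]
eef_rot: [-179.9, 0.1, -109.3]
wrist_force: [0.3, -0.3, 0.3]
width: 86.8
gripper_force: 0.0
```

Run:
```python
from h import *
o=status.get_obs(); print(o["time_s"],o["ee_pos"],o["eef_rot"],o["joints"])
C=cam("wrist"); print(C, np.array(viewer.get_calibration("wrist")["hand_eye"]))
im=viewer.capture("wrist"); save("w1.png",im)
for t,z in(("mirror",7),("mirror_face",16),("stop",0)):
    for r in viewer.landmark_of("wrist",t)[:3]: print(t,round(r["score"],2),np.array(r["pixel"]),onz(C,r["pixel"],z)[:2])
hsv=cv2.cvtColor(im,cv2.COLOR_RGB2HSV)
for t,lo,hi in(("stop",(100,110,50),(122,255,255)),("mirror",(0,60,120),(12,255,255))):
    m=cv2.inRange(hsv,lo,hi); n,l,st,_=cv2.connectedComponentsWithStats(m)
    for i in range(1,n):
        if st[i,4]>60: print(t,st[i])
```

```text
2.9667 [484.   84.2 247.6] [-179.9    0.1 -109.3] [ 28.9   8.9 -17.9   0.  -63.1 -48.2]
(array([[325.2,   0. , 287.6],
       [  0. , 325.2, 206.7],
       [  0. ,   0. ,   1. ]]), array([459.8,  18.3, 385. ]), array([[-0.9,  0.3,  0.1],
       [ 0.3,  0.9,  0.2],
       [-0. ,  0.3, -1. ]]), True) [[   0.    -1.    -0.3   70. ]
 [   1.     0.     0.     0.8]
 [   0.    -0.3    1.  -137.5]
 [   0.     0.     0.     1. ]]
mirror 0.72 [267.  252.8] [538.9 163.2]
mirror_face 0.95 [262. 255.] [543.9 160.5]
stop 0.83 [120.3 207.8] [709.1  43.7]
stop 0.7 [215.3 300.1] [635.1 211.1]
stop [207 293  82  17 615]
stop [  0 377  25  43 578]
mirror [  83  139   99   82 1383]
mirror [229 221  70  45 828]
```

View pics/w1.png

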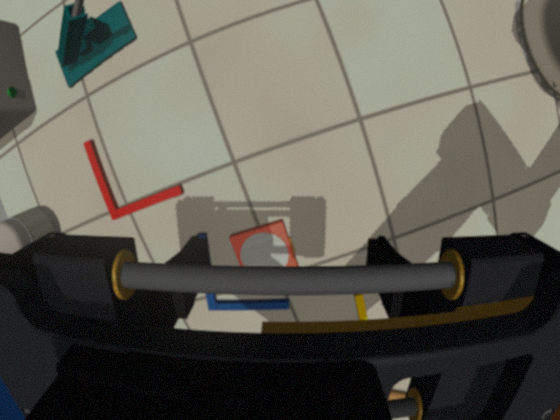

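The wrist view shows the coral mirror (262,250) and the blue stop (245,300), both half hidden by the gripper. The red stop is at (115,212). I'll shift to +y for a clear view.

>>> send_rows(travel=[[0.48, 0.85, 0], [0.48, 0.85, 0], [0.48, 0.85, 0], [0.48, 0.85, 0], [0.48, 0.85, 0], [0, 0, 0], [0, 0, 0], [0, 0, 0], [0, 0, 0], [0, 0, 0]], turn=[0.5, 0.4, 0, 0, 0, 0, 0, 0, 0, 0])

```text
time_s: 4.0
ee_pos: [577.0, 247.8, 248.3]
eef_rot: [-180.0, 0.0, -104.3]
wrist_force: [-0.7, 0.1, 0.8]
width: 86.9
gripper_force: 0.0
```

```bash
cat >> h.py <<'E'
def lines(m,C,z):
    "world points of mask pixels at height z"
    ys,xs=np.nonzero(m); return np.array([onz(C,(x,y),z)[:2] for x,y in zip(xs,ys)])
def comps(im,lo,hi,amin):
    m=cv2.inRange(cv2.cvtColor(im,cv2.COLOR_RGB2HSV),lo,hi); n,l,st,_=cv2.connectedComponentsWithStats(m)
    return [(st[i],l==i) for i in range(1,n) if st[i,4]>amin]
E
python3 - <<'E'
from h import *
o=status.get_obs(); print(o["time_s"],o["ee_pos"],o["eef_rot"],o["joints"])
C=cam("wrist"); im=viewer.capture("wrist"); save("w2.png",im)
for t,z in(("mirror",7),("mirror_face",16),("stop",0)):
    for r in viewer.landmark_of("wrist",t)[:3]: print(t,round(r["score"],2),np.array(r["pixel"]),onz(C,r["pixel"],z)[:2])
for t,lo,hi,z in(("stop",(100,110,40),(122,255,255),12),("mirror",(0,60,100),(12,255,255),15)):
    for s,m in comps(im,lo,hi,300):
        P=lines(m,C,z); print(t,s,cv2.minAreaRect(P.astype(np.float32)))
E
```

```text
4.0 [577.  247.8 248.3] [-180.     0.  -104.3] [ 38.   22.3   0.9   0.  -68.6 -52.3]
mirror 0.87 [296.3 104.8] [544.9 164.1]
mirror_face 0.8 [297.4 102.8] [543.5 162.6]
stop 0.91 [402.3 239.1] [448.5 361.2]
stop 0.85 [145.2  53.1] [708.3  44.9]
stop 0.59 [236.3 161.6] [630.8 211.4]
stop [ 224   78   94   96 1518] ((578.088623046875, 180.41854858398438), (108.34222412109375, 109.52806091308594), 73.30692291259766)
stop [  0 376  25  44 596] ((1470.0970458984375, 656.772216796875), (305.8212890625, 90.08633422851562), 39.85279083251953)
mirror [ 121    0   98   64 1443] ((665.4765625, 12.348011016845703), (92.62159729003906, 113.09349060058594), 88.97137451171875)
mirror [ 262   67   73   72 1586] ((542.5192260742188, 161.899169921875), (71.04399108886719, 70.57177734375), 88.13008117675781)
```

View pics/w2.png

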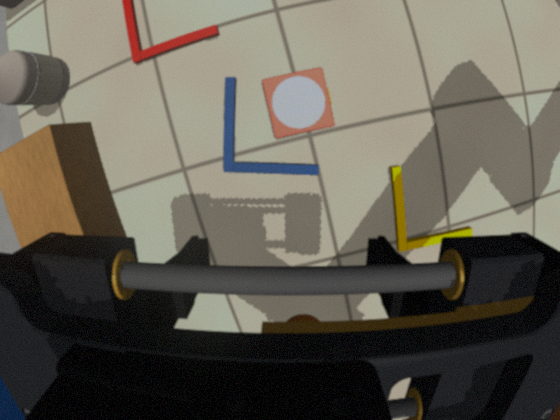

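The blue stop shows clearly, with its inside corner at (231,163). The coral mirror is at (297,103), on the inner side of it, so the choice is confirmed. The stop's yaw is -16.7° with the seat near (589,186). The mirror is at (542.5,162) with yaw -1.9°.

>>> send_rows(travel=[[-0.09, -0.21, -0.34], [-0.09, -0.21, -0.34], [-0.09, -0.21, -0.34], [-0.09, -0.21, -0.34], [-0.09, -0.21, -0.34], [-0.09, -0.21, -0.34], [-0.09, -0.21, -0.34], [-0.09, -0.21, -0.34], [-0.09, -0.21, -0.34], [-0.05, -0.26, -0.34]], turn=[-1, -1, -1, -1, -1, -1, -1, -1, -1, -1])

```text
time_s: 5.03
ee_pos: [542.6, 163.0, 111.3]
eef_rot: [180.0, 0.0, -164.5]
wrist_force: [-0.2, -0.1, -0.1]
width: 87.2
gripper_force: 0.0
```

>>> send_rows(travel=[[0, 0, 0], [0, 0, 0], [0, 0, 0], [0, 0, 0], [0, 0, -0.3], [0, 0, -0.3], [0, 0, -0.3], [0, 0, -0.3], [0, 0, -0.3], [0, 0, 0]], turn=[-1, -1, -0.95, 0, 0, 0, 0, 0, 0, 0])

```text
time_s: 5.87
ee_pos: [541.5, 162.6, 49.5]
eef_rot: [-179.9, -0.2, 178.2]
wrist_force: [0.1, -0.2, -0.5]
width: 86.7
gripper_force: 0.0
```

>>> send_rows(travel=[[0, 0, -0.25], [0, 0, -0.22], [0, 0, 0], [0, 0, 0], [0, 0, 0], [0, 0, 0], [0, 0, 0], [0, 0, 0], [0, 0, 0], [0, 0, 0]], turn=[0, 0, 0, 0, 0, 0, 0, 0, 0, 0])

```text
time_s: 6.7
ee_pos: [543.0, 163.4, 32.9]
eef_rot: [180.0, 0.0, 178.1]
wrist_force: [0.9, -0.3, 0.5]
width: 87.2
gripper_force: 0.0
```

>>> send_rows(travel=[[0, 0, 0], [0, 0, 0], [0, 0, 0], [0, 0, 0], [0, 0, 0], [0, 0, 0], [0, 0, 0], [0, 0, 0], [0, 0, 0], [0, 0, 0]], turn=[0, 0, 0, 0, 0, 0, 0, 0, 0, 0], claw=60, grip_force=8)

```text
time_s: 7.53
ee_pos: [542.9, 163.3, 32.8]
eef_rot: [-180.0, -0.0, 178.1]
wrist_force: [-0.4, -0.1, 0.5]
width: 70.0
gripper_force: 8.0
```

>>> send_rows(travel=[[0, 0, 0], [0, 0, 0], [0, 0, 0], [0, 0, 0], [0.16, -0.05, 0], [0.16, -0.05, 0], [0.16, -0.05, 0], [0.16, -0.05, 0], [0.16, -0.05, 0], [0, 0, 0]], turn=[-0.8, -0.8, -0.87, 0, 0, 0, 0, 0, 0, 0])

```text
time_s: 8.37
ee_pos: [576.8, 153.1, 32.8]
eef_rot: [179.9, 0.1, 163.3]
wrist_force: [1.4, -0.1, -0.7]
width: 69.9
gripper_force: 8.0
```

>>> send_rows(travel=[[0.05, -0.015, 0], [0.05, -0.015, 0], [0.025, -0.008, 0], [0.025, -0.008, 0], [0, 0, 0], [0, 0, 0], [0, 0, 0], [0, 0, 0], [0, 0, 0], [0, 0, 0]], turn=[0, 0, 0, 0, 0, 0, 0, 0, 0, 0])

```text
time_s: 9.2
ee_pos: [579.9, 151.6, 32.7]
eef_rot: [-179.9, -0.1, 163.3]
wrist_force: [-5.6, 2.4, 3.6]
width: 69.9
gripper_force: 8.0
```

>>> send_rows(travel=[[0.04, -0.012, 0], [0, 0, 0], [0, 0, 0], [0, 0, 0], [0, 0, 0], [0, 0, 0], [0, 0, 0], [0, 0, 0], [0, 0, 0], [0, 0, 0]], turn=[0, 0, 0, 0, 0, 0, 0, 0, 0, 0])

```text
time_s: 10.03
ee_pos: [580.6, 151.3, 32.5]
eef_rot: [-179.9, -0.2, 163.3]
wrist_force: [-7.5, 3.7, 4.3]
width: 69.9
gripper_force: 8.0
```

>>> send_rows(travel=[[0, 0, 0], [0, 0, 0], [0, 0, 0], [0, 0, 0], [0, 0, 0.3], [0, 0, 0.5], [0, 0, 0.5], [-0.16, -0.52, 0], [-0.16, -0.52, 0], [-0.16, -0.52, 0]], turn=[0, 0, 0, 0, 0, 0, 0, 0, 0, 0], claw=87)

```text
time_s: 10.87
ee_pos: [563.5, 88.1, 85.2]
eef_rot: [179.9, 0.1, 163.3]
wrist_force: [0.2, -0.1, 0.2]
width: 86.9
gripper_force: 0.0
```

>>> send_rows(travel=[[0, 0, 0], [0, 0, 0], [0, 0, 0], [0, 0, 0], [0, 0, 0], [0, 0, 0], [0, 0, -0.5], [0, 0, -0.5], [0, 0, -0.3], [0, 0, 0]], turn=[0, 0, 0, 0, 0, 0, 0, 0, 0, 0], claw=0)

```text
time_s: 11.7
ee_pos: [561.6, 88.3, 30.0]
eef_rot: [-179.8, -0.3, 163.3]
wrist_force: [-0.1, 0.0, -0.3]
width: 28.0
gripper_force: 0.0
```

Run:
```python
from h import *
o=status.get_obs(); print(o["time_s"],o["ee_pos"],o["eef_rot"],o["width"])
C=cam("top"); im=viewer.capture("top"); save("t2.png",im[150:250,180:300].repeat(5,0).repeat(5,1))
for s,m in comps(im,(0,50,100),(12,255,255),60): print(s,cv2.minAreaRect(lines(m,C,15).astype(np.float32)))
```

```text
11.7 [561.6  88.3  30. ] [-179.8   -0.3  163.3] 28.007260248948302
[   0  133   35   69 1464] ((721.8594970703125, 835.0106811523438), (224.01454162597656, 108.01143646240234), 2.4899308681488037)
[263 158  36  37 327] ((666.4663696289062, -0.8767127990722656), (111.19664764404297, 114.9552993774414), 88.7198257446289)
```

View pics/t2.png

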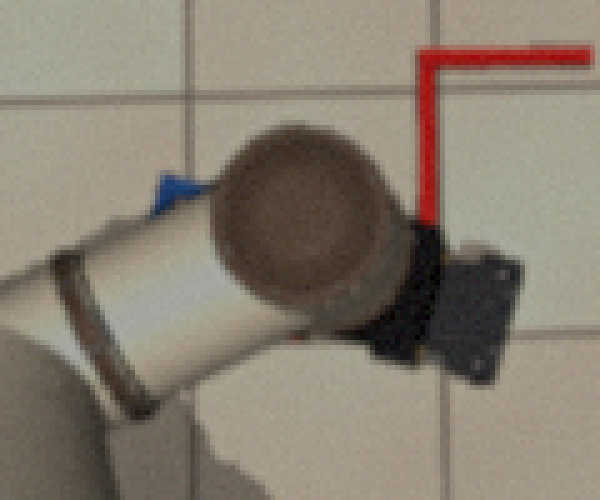

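The arm hides the mirror in that crop; only the blue corner (180,190) and the red stop show. I'll finish closing the fingers, then push along +y of the stop and watch the force.

>>> send_rows(travel=[[0, 0, 0], [0, 0, 0], [0, 0, 0], [0, 0, 0], [0.07, 0.24, 0], [0.07, 0.24, 0], [0.07, 0.24, 0], [0.04, 0.12, 0], [0.04, 0.12, 0], [0, 0, 0]], turn=[0, 0, 0, 0, 0, 0, 0, 0, 0, 0])

```text
time_s: 12.58
ee_pos: [575.5, 128.4, 32.7]
eef_rot: [180.0, 0.0, 163.4]
wrist_force: [0.2, 0.0, 0.7]
width: 0.7
gripper_force: 0.0
```

>>> send_rows(travel=[[0.028, 0.096, 0], [0.028, 0.096, 0], [0.014, 0.048, 0], [0, 0, 0], [0, 0, 0], [0, 0, 0], [0, 0, 0], [0, 0, 0], [0, 0, 0], [0, 0, 0]], turn=[0, 0, 0, 0, 0, 0, 0, 0, 0, 0])

```text
time_s: 13.42
ee_pos: [577.8, 136.6, 32.8]
eef_rot: [180.0, 0.0, 163.3]
wrist_force: [-0.2, 0.2, -0.2]
width: 0.3
gripper_force: 0.0
```

>>> send_rows(travel=[[0.007, 0.024, 0], [0.007, 0.024, 0], [0, 0, 0], [0, 0, 0], [0, 0, 0], [0, 0, 0], [0, 0, 0], [0, 0, 0], [0, 0, 0], [0, 0, 0]], turn=[0, 0, 0, 0, 0, 0, 0, 0, 0, 0])

```text
time_s: 14.25
ee_pos: [578.3, 138.6, 32.7]
eef_rot: [-180.0, -0.0, 163.3]
wrist_force: [-0.4, -0.4, -0.3]
width: 0.4
gripper_force: 0.2
```

>>> send_rows(travel=[[0.007, 0.024, 0], [0.007, 0.024, 0], [0, 0, 0], [0, 0, 0], [0, 0, 0], [0, 0, 0], [0, 0, 0], [0, 0, 0], [0, 0, 0], [0, 0, 0]], turn=[0, 0, 0, 0, 0, 0, 0, 0, 0, 0])

```text
time_s: 15.08
ee_pos: [578.9, 140.5, 32.8]
eef_rot: [180.0, 0.0, 163.3]
wrist_force: [-0.5, 0.3, 0.1]
width: 0.2
gripper_force: 0.0
```

>>> send_rows(travel=[[0.007, 0.024, 0], [0.007, 0.024, 0], [0.007, 0.024, 0], [0, 0, 0], [0, 0, 0], [0, 0, 0], [0, 0, 0], [0, 0, 0], [0, 0, 0], [0, 0, 0]], turn=[0, 0, 0, 0, 0, 0, 0, 0, 0, 0])

```text
time_s: 15.92
ee_pos: [579.2, 142.0, 32.7]
eef_rot: [-179.9, -0.1, 163.3]
wrist_force: [-0.3, -5.1, 1.5]
width: 0.5
gripper_force: 2.5
```

>>> send_rows(travel=[[0.007, 0.024, 0], [0.007, 0.024, 0], [0.007, 0.024, 0], [0, 0, 0], [0, 0, 0], [0, 0, 0], [0, 0, 0], [0, 0, 0], [0, 0, 0], [0, 0, 0]], turn=[0, 0, 0, 0, 0, 0, 0, 0, 0, 0])

```text
time_s: 16.75
ee_pos: [579.2, 142.3, 32.8]
eef_rot: [-179.6, -0.2, 163.2]
wrist_force: [0.2, -12.6, 4.2]
width: 0.6
gripper_force: 6.2
```

The mirror is now seated with about 12 N of push. I'll back off and head for the curette, then check the mirror from the top camera.

>>> send_rows(travel=[[-0.05, -0.18, 0], [-0.1, -0.36, 0.1], [-0.1, -0.3, 0.5], [0, -0.3, 0.9], [-0.2, -0.7, 0.6], [-0.3, -0.8, 0.5], [-0.4, -0.8, 0.4], [-0.4, -0.8, 0.4], [-0.4, -0.8, 0.4], [0, 0, 0]], turn=[0, 0, 0, 0, 0, 0, 0, 0, 0, 0], claw=50)

```text
time_s: 17.58
ee_pos: [500.8, -59.0, 188.3]
eef_rot: [179.9, 0.3, 163.1]
wrist_force: [0.5, 0.3, 0.3]
width: 49.0
gripper_force: 0.0
```

Run:
```python
from h import *
o=status.get_obs(); print(o["time_s"],o["ee_pos"],o["eef_rot"],o["width"])
C=cam("top"); im=viewer.capture("top"); 
a=im[165:225,190:260].repeat(6,0).repeat(6,1); b=im[145:205,310:380].repeat(6,0).repeat(6,1); save("t3.png",np.hstack([a,b])[:, :800])
for t,lo,hi,z in(("mirror",(0,50,100),(12,255,255),15),("stop",(100,100,40),(122,255,255),12),("stand",(80,80,30),(98,255,255),8)):
    for s,m in comps(im,lo,hi,60): print(t,s,cv2.minAreaRect(lines(m,C,z).astype(np.float32)))
for n in("top","scene"):
    if n=="scene": viewer.capture(n)
    C=cam(n)
    for t,z in(("curette",120),("stand_mouth",93),("stand",0),("mirror_face",16)):
        for r in viewer.landmark_of(n,t)[:2]: print(n,t,round(r["score"],2),np.array(r["pixel"]),onz(C,r["pixel"],z)[:2])
```

```text
17.5833 [500.8 -59.  188.3] [179.9   0.3 163.1] 48.982056194253964
mirror [   0  133   35   69 1453] ((721.8594970703125, 835.0106811523438), (224.01454162597656, 108.01143646240234), 2.4899308681488037)
mirror [263 158  36  38 328] ((664.885498046875, -0.855560302734375), (111.22500610351562, 118.03589630126953), 88.7198257446289)
mirror [210 190  27  24 220] ((586.516845703125, 183.36212158203125), (72.17411041259766, 70.41753387451172), 74.24787139892578)
stop [266  97  10  11  89] ((910.3010864257812, 25.22764778137207), (29.103485107421875, 33.45075607299805), 88.54774475097656)
stop [ 481  141   44   55 1943] ((672.0286865234375, -706.1074829101562), (173.7195281982422, 129.8032684326172), 0.11047232151031494)
stop [204 185  42  33 158] ((610.2854614257812, 195.40298461914062), (76.79357147216797, 145.77076721191406), 27.031526565551758)
stop [429 248  33  30 324] ((382.00482177734375, -503.5537109375), (54.39968490600586, 88.83349609375), 34.12202072143555)
stop [531 295  29  51 436] ((197.95553588867188, -800.2321166992188), (86.21798706054688, 149.4894561767578), 88.39824676513672)
stand [325 157  24  38 593] ((664.1050415039062, -178.0249786376953), (114.7010726928711, 60.047264099121094), 6.082738876342773)
top curette 0.52 [344.9 190.9] [ 596.8 -186.5]
top stand_mouth 0.57 [341.9 182.3] [ 626.9 -182.7]
top stand 0.73 [336.6 180.3] [ 650.1 -179.4]
top mirror_face 0.61 [224.4 201.9] [588.6 177.7]
scene curette 0.5 [214.3 230.2] [ 597.1 -185.8]
scene stand_mouth 0.67 [218.6 243.5] [ 625.5 -185.9]
scene stand_mouth 0.21 [326.5 209.3] [638.9 148.5]
scene stand 0.83 [225.2 268.2] [ 653.  -185.3]
scene stand 0.61 [396.5 189.6] [598.5 458.4]
scene mirror_face 0.86 [327.6 209.5] [590.7 189.3]
```

View pics/t3.png

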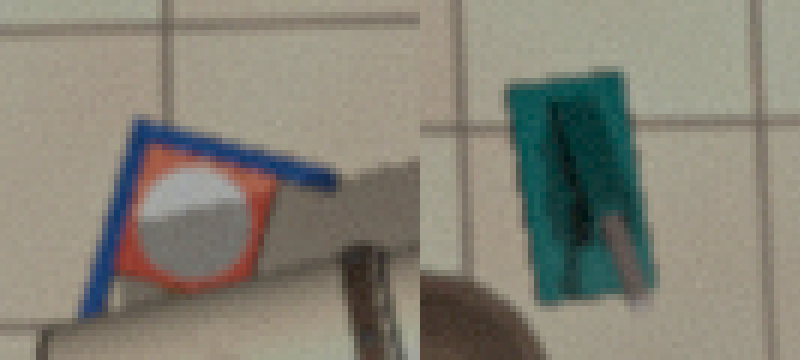

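The mirror is flush against both blue bars (yaw -15.8°, centre about (587,184)). The stand is at yaw about 6.5°, with the curette's grip point near (597,-186,120).

>>> send_rows(travel=[[0.4, -0.53, 0], [0.4, -0.53, 0], [0.4, -0.53, 0], [0.4, -0.53, 0], [0.4, -0.53, 0], [0.4, -0.53, 0], [0, 0, 0], [0, 0, 0], [0, 0, 0], [0, 0, 0]], turn=[0.8, 0.8, 0.8, 0.8, 0.7, 0, 0, 0, 0, 0])

```text
time_s: 18.92
ee_pos: [598.1, -181.7, 184.6]
eef_rot: [180.0, -0.0, -173.3]
wrist_force: [0.0, -0.2, 0.6]
width: 50.0
gripper_force: 0.0
```

Run:
```python
from h import *
o=status.get_obs(); print(o["time_s"],o["ee_pos"],o["eef_rot"],o["width"])
C=cam("wrist"); im=viewer.capture("wrist"); Cs=cam("scene"); s=viewer.capture("scene")
p=proj(Cs,(597,-186,120)).astype(int); print(p,o["joints"])
s=s[p[1]-60:p[1]+60,p[0]-60:p[0]+60].repeat(3,0).repeat(3,1); w=cv2.resize(im,(440,360)); save("w4.png",np.hstack([s,w]))
```

```text
18.9167 [ 598.1 -181.7  184.6] [ 180.    -0.  -173.3] 50.00229461849127
[214 230] [ -2.1  24.8  -4.6  -0.  -60.6 -81.2]
```

View pics/w4.png

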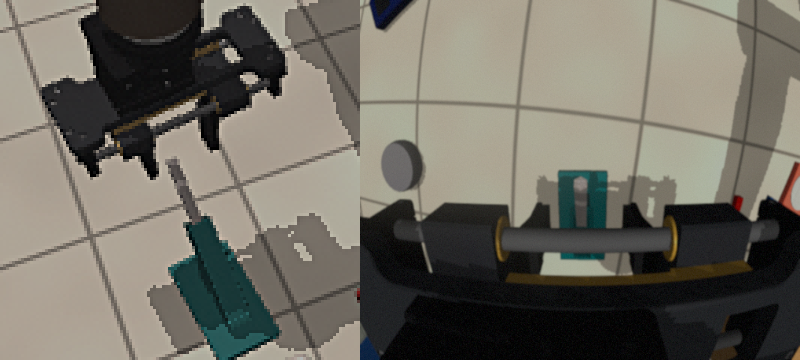

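The crop shows the open gripper straddling above the curette's free end (about 172,160), with the stand's tube below it. The wrist view puts the curette about 4 mm to the -y side of the finger centre. I'll correct that and go down.

>>> send_rows(travel=[[0, -0.09, -0.3], [0, 0, -0.3], [0, 0, -0.3], [0, 0, -0.3], [0, 0, -0.26], [0, 0, 0], [0, 0, 0], [0, 0, 0], [0, 0, 0], [0, 0, 0]], turn=[0, 0, 0, 0, 0, 0, 0, 0, 0, 0])

```text
time_s: 19.85
ee_pos: [599.0, -186.2, 127.2]
eef_rot: [-180.0, 0.1, -173.3]
wrist_force: [-0.2, 0.6, 0.5]
width: 49.8
gripper_force: 0.0
```

>>> send_rows(travel=[[0, 0, 0], [0, 0, 0], [0, 0, 0], [0, 0, 0], [0, 0, 0], [0, 0, 0], [0, 0, 0], [0, 0, 0], [0, 0, 0], [0, 0, 0]], turn=[0, 0, 0, 0, 0, 0, 0, 0, 0, 0], claw=0, grip_force=25)

```text
time_s: 20.68
ee_pos: [598.6, -186.2, 126.3]
eef_rot: [-180.0, 0.0, -173.3]
wrist_force: [0.2, 0.3, 0.2]
width: 9.3
gripper_force: 25.0
```

>>> send_rows(travel=[[-0.105, -0.012, 0.106], [-0.105, -0.012, 0.106], [-0.105, -0.012, 0.106], [-0.105, -0.012, 0.106], [-0.105, -0.012, 0.106], [-0.105, -0.012, 0.106], [-0.105, -0.012, 0.106], [-0.105, -0.012, 0.106], [-0.105, -0.012, 0.106], [-0.105, -0.012, 0.106]], turn=[0, 0, 0, 0, 0, 0, 0, 0, 0, 0])

```text
time_s: 21.52
ee_pos: [555.9, -191.0, 169.1]
eef_rot: [180.0, -0.0, -173.3]
wrist_force: [-0.3, -0.0, -0.2]
width: 9.3
gripper_force: 25.0
```

>>> send_rows(travel=[[-0.105, -0.012, 0.106], [-0.105, -0.012, 0.106], [-0.105, -0.012, 0.106], [-0.105, -0.012, 0.106], [-0.105, -0.012, 0.106], [-0.105, -0.012, 0.106], [-0.105, -0.012, 0.106], [-0.105, -0.012, 0.106], [-0.105, -0.012, 0.106], [-0.105, -0.012, 0.106]], turn=[0, 0, 0, 0, 0, 0, 0, 0, 0, 0])

```text
time_s: 22.35
ee_pos: [514.1, -195.8, 211.6]
eef_rot: [180.0, 0.0, -173.3]
wrist_force: [0.5, 0.1, -0.1]
width: 9.7
gripper_force: 25.0
```

>>> send_rows(travel=[[-0.1, 0, 0.5], [-0.28, 0.7, 0], [-0.28, 0.7, 0], [-0.28, 0.7, 0], [-0.28, 0.7, 0], [-0.28, 0.7, 0], [-0.28, 0.7, 0], [-0.28, 0.7, 0], [0, 0, -0.7], [0, 0, -0.7]], turn=[0, 0, 0, 0, 0, 0, 0, 0, 0, 0])

```text
time_s: 23.18
ee_pos: [432.9, 2.1, 176.6]
eef_rot: [179.9, 0.4, -173.1]
wrist_force: [0.8, 0.4, -0.6]
width: 9.4
gripper_force: 25.0
```

```bash
cat > look.py <<'E'
import sys
from h import *
o=status.get_obs(); print(o["time_s"],o["ee_pos"],o["eef_rot"],o["width"],o["joints"])
C=cam("scene"); s=viewer.capture("scene"); p=proj(C,o["ee_pos"]).astype(int)
for t in("curette","curette_tip"): print(t,[(round(r["score"],2),np.array(r["pixel"])) for r in viewer.landmark_of("scene",t)[:2]])
y0=max(p[1]-60,0);x0=max(p[0]-70,0); print(x0,y0); save(sys.argv[1],s[y0:y0+140,x0:x0+190].repeat(4,0).repeat(4,1))
E
python3 look.py s5.png
```

```text
23.1833 [432.9   2.1 176.6] [ 179.9    0.4 -173.1] 9.415995012920261 [  21.9    7.2  -31.4    0.   -51.  -105. ]
curette [(0.58, array([251.1, 162.9]))]
curette_tip [(0.55, array([329. , 208.3]))]
184 98
```

View pics/s5.png

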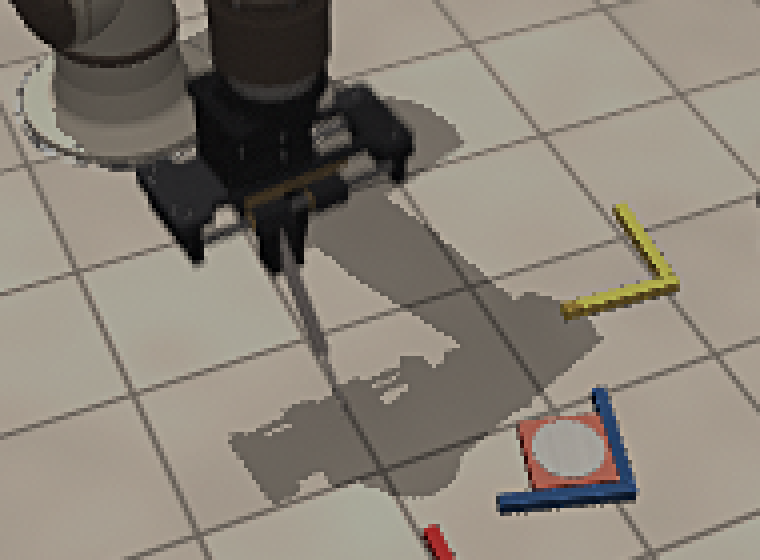

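The curette is held, pointing down and ahead (shank end about 325,360 in the crop), and the mirror is still seated. I'll press the tip on the bare shelf so the curette pivots level in the fingers.

>>> send_rows(travel=[[0, 0, -0.4], [0, 0, -0.4], [0, 0, -0.4], [0, 0, -0.4], [0, 0, 0], [0, 0, -0.1], [0, 0, -0.1], [0, 0, -0.1], [0, 0, -0.1], [0, 0, -0.1]], turn=[0, 0, 0, 0, 0, 0, 0, 0, 0, 0], grip_force=15)

```text
time_s: 24.17
ee_pos: [431.9, 0.1, 91.4]
eef_rot: [180.0, 0.0, -173.3]
wrist_force: [-2.8, 0.0, 2.2]
width: 9.9
gripper_force: 15.0
```

>>> send_rows(travel=[[0, 0, -0.12], [0, 0, -0.12], [0, 0, -0.12], [0, 0, -0.12], [0, 0, -0.12], [0, 0, -0.12], [0, 0, 0], [0, 0, 0], [0, 0, 0], [0, 0, 0]], turn=[0, 0, 0, 0, 0, 0, 0, 0, 0, 0])

```text
time_s: 25.0
ee_pos: [432.5, 0.4, 62.5]
eef_rot: [180.0, 0.0, -173.3]
wrist_force: [0.3, 1.2, 0.4]
width: 9.7
gripper_force: 15.0
```

>>> send_rows(travel=[[0, 0, -0.12], [0, 0, -0.12], [0, 0, -0.12], [0, 0, -0.12], [0, 0, -0.12], [0, 0, -0.12], [0, 0, -0.06], [0, 0, 0], [0, 0, 0], [0, 0, 0]], turn=[0, 0, 0, 0, 0, 0, 0, 0, 0, 0])

```text
time_s: 25.83
ee_pos: [432.2, 0.3, 31.2]
eef_rot: [-180.0, 0.0, -173.3]
wrist_force: [-0.9, 0.8, 0.7]
width: 9.6
gripper_force: 15.0
```

```bash
python3 look.py s6.png
```

```text
25.8333 [432.2   0.3  31.2] [-180.     0.  -173.3] 9.616466963135762 [  21.7   21.4  -41.     0.   -27.6 -105. ]
curette [(0.47, array([254. , 192.3]))]
curette_tip [(0.54, array([275.2, 225.1]))]
185 130
```

View pics/s6.png

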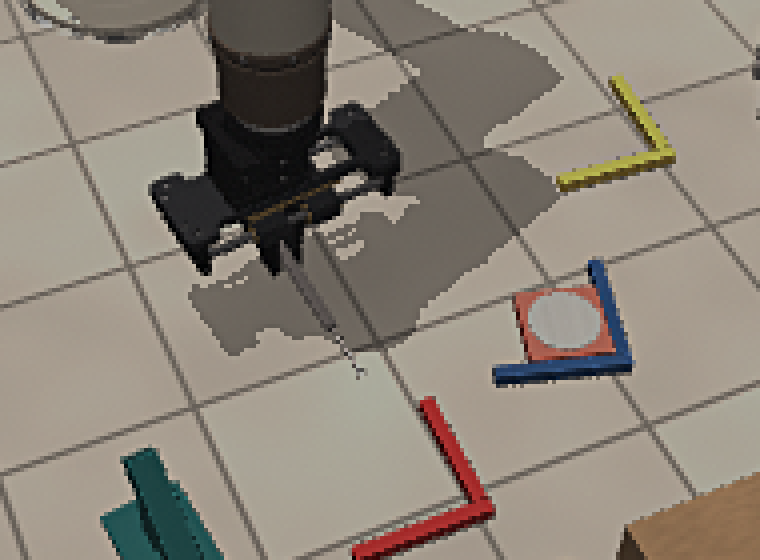

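The curette is almost level now, with its loop on the shelf at crop (360,372). I'll go 3 mm lower, grip hard, then lift.

>>> send_rows(travel=[[0, 0, -0.04], [0, 0, -0.04], [0, 0, 0], [0, 0, 0], [0, 0, 0], [0, 0, 0], [0, 0, 0], [0, 0, 0], [0, 0, 0], [0, 0, 0]], turn=[0, 0, 0, 0, 0, 0, 0, 0, 0, 0])

```text
time_s: 26.82
ee_pos: [432.2, 0.2, 28.0]
eef_rot: [-180.0, 0.0, -173.3]
wrist_force: [0.3, 0.1, 0.5]
width: 9.8
gripper_force: 15.0
```

>>> send_rows(travel=[[0, 0, 0], [0, 0, 0], [0, 0, 0], [0, 0, 0], [0, 0, 0], [0, 0, 0.3], [0, 0, 0.6], [0, 0, 0.8], [0, 0, 0.8], [0, 0, 0.3]], turn=[0, 0, 0, 0, 0, 0, 0, 0, 0, 0], grip_force=60)

```text
time_s: 27.65
ee_pos: [434.0, 0.7, 143.8]
eef_rot: [180.0, 0.4, -173.3]
wrist_force: [-0.0, 0.8, -0.0]
width: 9.0
gripper_force: 60.0
```

Run:
```python
from h import *
o=status.get_obs(); print(o["ee_pos"],o["eef_rot"])
g=np.array(o["ee_pos"])-[0,0,6]; a=np.radians(o["eef_rot"][2]+180)
viewer.capture("scene"); viewer.capture("top")
L=[(n,np.array(r["pixel"])) for n in("scene","top") for r in viewer.landmark_of(n,"curette_tip")[:2]]
for n,p in L: print(n,p)
for d in(-5,0,5,8,12,16,20):
    t=np.radians(d); P=g+138*np.array([np.cos(t)*np.cos(a),np.cos(t)*np.sin(a),-np.sin(t)]); print(d,P,proj(cam("scene"),P),proj(cam("top"),P))
```

```text
[434.    0.7 143.8] [ 180.     0.4 -173.3]
scene [277.1 199.2]
top [223.6 203.7]
top [422.5 187.4]
-5 [570.5  16.8 149.8] [277.2 194.3] [274.4 200.6]
0 [571.   16.9 137.8] [277.3 197.2] [274.5 200.9]
5 [570.5  16.8 125.8] [277.1 199.7] [274.6 201.7]
8 [569.7  16.7 118.6] [276.9 201.1] [274.8 202.3]
12 [568.   16.5 109.1] [276.6 202.7] [274.9 203.2]
16 [565.7  16.3  99.8] [276.2 204.2] [275.2 204.4]
20 [562.8  15.9  90.6] [275.6 205.5] [275.4 205.8]
```

The tip reads about 5° below level in the scene camera, against an expected 8°, so it is well within the 12° limit. I'll carry it over the mirror.

>>> send_rows(travel=[[0.05, 0.3, 0], [0.05, 0.5, 0], [0.06, 0.6, 0], [0.06, 0.6, 0], [0.06, 0.6, 0], [0.06, 0.6, 0], [0.06, 0.5, 0], [0.05, 0.3, 0], [0, 0.2, 0], [0, 0, 0]], turn=[0, 0, 0, 0, 0, 0, 0, 0, 0, 0])

```text
time_s: 28.68
ee_pos: [449.8, 168.8, 138.8]
eef_rot: [-179.9, -0.1, -173.2]
wrist_force: [-0.9, -0.6, -1.4]
width: 8.8
gripper_force: 60.0
```

>>> send_rows(travel=[[0, 0, 0], [0, 0, 0], [0, 0, 0], [0, 0, 0], [0, 0, 0], [0, 0, 0], [0, 0, 0], [0, 0, 0], [0, 0, 0], [0, 0, 0]], turn=[0, 0, 0, 0, 0, 0, 0, 0, 0, 0])

```text
time_s: 29.52
ee_pos: [450.1, 168.2, 140.0]
eef_rot: [180.0, 0.0, -173.3]
wrist_force: [0.4, -0.8, 0.4]
width: 9.0
gripper_force: 60.0
```

```bash
python3 look.py s7.png
python3 - <<'E'
from h import *
o=status.get_obs()
g=np.array(o["ee_pos"])-[0,0,6]; a=np.radians(o["eef_rot"][2]+180)
for d in(0,5,8,12):
    t=np.radians(d); P=g+138*np.array([np.cos(t)*np.cos(a),np.cos(t)*np.sin(a),-np.sin(t)]); print(d,P,proj(cam("scene"),P))
print(proj(cam("scene"),(588,185,16)))
E
```

```text
29.5167 [450.1 168.2 140. ] [ 180.     0.  -173.3] 8.985018781229876 [  39.9   14.7  -28.    -0.   -47.4 -123.2]
curette [(0.66, array([303. , 156.8])), (0.24, array([396.1, 192.9]))]
curette_tip [(0.39, array([327.9, 189.3]))]
234 95
0 [587.2 184.4 133.9] [330.2 184.8]
5 [586.7 184.3 121.9] [329.6 187.3]
8 [585.9 184.2 114.7] [329.2 188.7]
12 [584.2 184.  105.3] [328.5 190.4]
[326.  209.3]
```

View pics/s7.png

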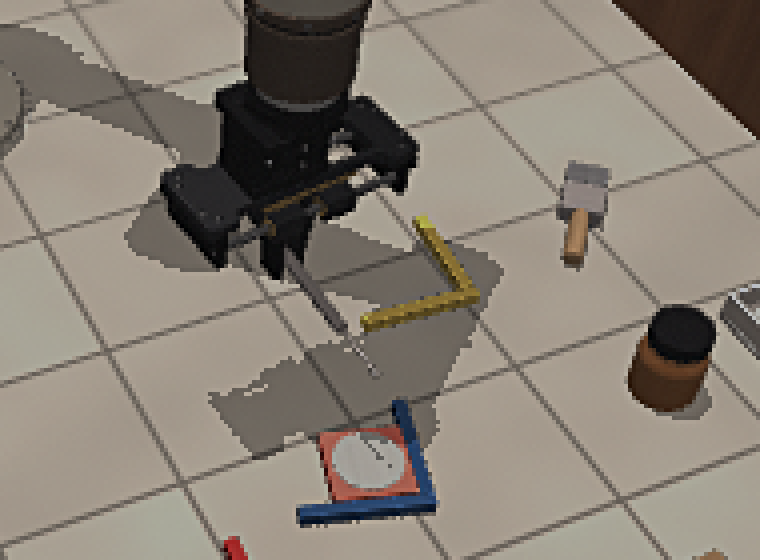

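The loop at crop (377,374), which is image (328,188.5), matches about 8° below level and a tip near (586,184,115). That is over the mirror's middle, and the mirror is still flush in the blue corner. I'm handing in.

```bash
python3 -c "
from cell import order
print(order.sign_off())"
```

```text
the job is handed in; nothing more can be done
None
```

The job is handed in: the mirror looks flush in the blue corner stop, and the curette is held still, about 8° off level, its tip about 10 cm above the mirror's middle (camera estimates; no verdict came back).

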